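# Square a shaft support block into the drilling jig's corner and hold it

## Robot

A 6-joint arm with a two-finger parallel gripper is mounted at the origin on the work surface. World frame = base frame: x ahead of the robot, y to its left, z up, the work surface at z = 0. Lengths are in m, angles in rad, forces in N, time in s.
With the tool pointing down it reaches from about 0.2 to 0.875 m from the base axis. Payload 3.4 kg.
Tool frame: the origin (TCP) lies between the finger pads; the fingertips stand 25 mm ahead of it and the grasp point (between the pads) lies 6 mm ahead of it (r.nose_length is the z of the fingertips in the tool frame, in m); z points along the fingers, y is the line along which they close (so a half turn about z gives the same grasp; the last joint's range is limited). The gripper opens to 94 mm and grips with 3 to 60 N. Pads are 16 mm wide; open, the fingers measure 119 mm over their backs; the gripper's body (75 mm by 177 mm) begins 78 mm behind the grasp point.
Start: joints at [1.138, 0.276, 1.505, -0, 1.361, -0.121], TCP at [0.176, 0.547, 0.208] pointing down, gripper open.
Joint ranges: [-2.89, 2.89], [-0.75, 2.08], [0.22, 2.7], [-1.18, 4.32], [0.11, 2.71], [-2.7, 2.7]. Speed limits (rad/s): [2.57, 2.57, 3.14, 3.14, 3.14, 3.14].

## Interface

Orientations are given as a unit quaternion [w, x, y, z].
In Python, from plant import r, gripper_to, inverse_kinematics, vision, models, telemetry gives the robot as it stands. Calls block until the motion is done:
- r.move_to(position, orientation): joint-space move of the TCP to a pose.
- r.move_l(position, rot=None, vel=0.15, guard=None): straight line of the TCP; rot=None keeps the orientation; vel is the mean speed in m/s. With guard (N) it stops when the force on the tool has changed by that much, and returns True; else False.
- r.movej(angles): joint-space move.
- gripper_to(opening, f_grip=None): finger opening in m; f_grip is the grip in N (None keeps the last); returns when the fingers have stopped.
- r.hold(seconds).
- inverse_kinematics(position, orientation): joint angles nearest the present ones, or None.
- vision.snapshot(name): name is "scene" or "top"; returns the picture (420x560x3 uint8, red, green, blue); there is no depth.
- vision.get_calibration(name): a dict with "fx", "fy", "cx", "cy" (pixels), "position" and "orientation" of the camera in the world. Camera axes: x right, y down, z forward; pixel columns grow to the right and rows downward; lengths in m; the calibration is good to about 2 mm. A picture is of the moment at which its call begins. get_calibration takes no time and is no camera call.
A pose or a line that the arm cannot do raises r.PlanningError and nothing moves.
- r.sign_off(): hands the job in; it is judged then, once.
Trained networks look in the newest picture that a camera, given by its name, has taken for a name from the list of things; names that differ only in an ending like _2 or _b are one class to them, and where a whole thing is asked for, a point or a joint stands for the part that bears it (a point fixed in the world has none). Each returns a list of dicts, best first, with "score" (0 to 1); they miss things now and then, are a little off and sometimes report something else, mostly with a low value. They report only what shows in the picture. A call takes as long as a camera call. They do not tell look-alikes from the thing itself.
- models.boxes_of(thing, camera): "at" ([x, y, z] in m, in world coordinates, good to about 4 mm: the middle of the surface that is visible of it).
- models.regions_of(thing, camera): "pixels" (420x560 bool, what is visible of it).
- models.mark_of(thing, camera): "at" ([x, y, z] in m, in world coordinates, good to about 4 mm: a listed point, or the origin of a listed thing).
Readings, each from a call of its own:
- telemetry.current_t(): time.
- telemetry.current_joints(): joint angles.
- telemetry.current_dq(): joint speeds.
- telemetry.current_joint_efforts(): joint torques, N m.
- telemetry.current_ee_pos(): TCP position.
- telemetry.current_tool_rot(): TCP orientation.
- telemetry.current_wrist_force(): force on the tool from outside, world axes, zero at the start.
- telemetry.current_torque(): the same for the moment, N m.
- telemetry.current_opening(): finger opening in m.
- telemetry.current_finger_force(): force on a finger pad.
Only numpy, scipy, OpenCV 4.12 (cv2) and the standard library are available. Lean on these libraries where they do the work, as an engineer would, in place of code of your own. Each camera call takes 0.05 s, during which the arm holds its last target. There are 200 camera calls.

## Task

First swing the jig's clamp lever out of the way by its black knob, until it points straight away from the corner, in line with the rear fence. Then set the aluminium shaft support block flat on the jig plate, upright, and press it firmly into the corner with a long side of its base flush against the rear fence and an end flush against the side fence. Finish while still holding the block pressed against both fences with the gripper, not letting go, and leave the bolt bin, the tin and the screwdriver where they are.

Things in the scene. Friction and masses are not known exactly. Their poses are not given: they have to be found in the camera images.
- jig: Drilling jig fixed to the bench: dark steel plate 230 (x) x 210 (y) x 12 mm. Origin at the centre of its underside, on the bench; z up; the plate's top is at z = 12 mm. Two bright steel fences on it meet in an inside corner at x = +80, y = +80 mm of this frame: the rear fence along y, the side fence along x. Its yaw is within 0.4 rad either way.
- rear_fence: Rear fence, steel bar 25 (x) x 165 (y) x 18 mm high on the plate, same axes as the jig. Origin at the centre of its underside, at x = +92.5, y = +22.5, z = 12 mm of the jig; its working face is its -x side, at x = +80 mm of the jig; its top is 30 mm above the bench.
- side_fence: Side fence, steel bar 150 (x) x 25 (y) x 18 mm high on the plate, same axes as the jig. Origin at the centre of its underside, at x = +5, y = +92.5, z = 12 mm of the jig; its working face is its -y side, at y = +80 mm of the jig; its top is 30 mm above the bench.
- clamp_lever (a joint): Angle of the steel clamp lever about a vertical post at x = +98, y = -78 mm of the jig. At angle a it points along (-sin a, -cos a) in jig x, y: 0 is along -y, in line with the rear fence and away from the corner (wanted); 1.57 along -x, over the plate; 2.7 over the corner. Range -0.6 to 2.8 rad, starts at 1.9 to 2.7; friction 0.2 Nm, it stays where it is left.
- lever_knob (a point): Centre of the top of the lever's knob, an upright black cylinder 22 mm in diameter and 44 mm high (45 to 89 mm above the bench), fixed to the lever 110 mm from its pivot. The lever is a flat bar 24 mm wide, 10 mm thick, 35 to 45 mm above the bench, and ends 12 mm beyond the knob's centre.
- lever_pivot (a point): Point on the lever's vertical pivot axis, at the top of its boss (26 mm in diameter), 56 mm above the bench.
- block: Loose aluminium shaft support block, 0.34 to 0.53 kg: base 60 (x) x 80 (y) x 22 mm; on its middle an upright rib 24 (x) x 50 (y) mm, from 22 to 64 mm above the underside (grip it across its 24 mm). Origin at the centre of the underside, z up. Starts on the bench left of the jig. Fully home, its origin is at x = +50, y = +40, z = 12 mm of the jig, its y along the jig's y, either way round.
- bolt_bin: Bystander: open blue plastic bin 90 x 130 x 50 mm with bolts, loose, beyond the jig. Origin at the centre of its underside.
- tin: Bystander: loose tin, 66 mm in diameter, 90 mm high. Origin at the centre of its underside.
- screwdriver: Bystander: loose screwdriver lying along x of its frame, left of the block. Origin under its middle, on the bench.
Things that resemble listed ones, but are neither listed nor needed, are in the scene too. What is shaped like the block but blue or pink is not meant.

How it is judged:
On the way, in this order (a step that is already met when the one before it is completed fails the run):
1. the clamp lever is in line with the rear fence, pointing away from the corner, within 0.15 rad (value of joint clamp_lever between -0.15 and 0.15 rad), for 0.2 s.
2. the block is seated in the corner and pressed against both fences by the gripper (x of block in the frame of jig between 0.047 and 0.053 m and y of block in the frame of jig between 0.037 and 0.043 m and z of block in the frame of jig between 0.008 and 0.015 m and angle between block's own z axis and vertical below 0.05 rad and angle between the y axis of block and the y axis of jig, either way round below 0.05 rad and contact force between block and rear_fence above 1 N and contact force between block and side_fence above 1 N and contact force between block and the fingers above 1 N), for 0.2 s.
At the end, for the whole second after the job is handed in: Lever within 0.15 rad of in line with the rear fence, pointing away from the corner. Block at rest on the plate, within 3 mm of fully home, upright and lengthwise along the rear fence within 0.05 rad, pushing on each fence with over 1 N, the fingers bearing on it with over 1 N (all of step 1 and all of step 2 and linear speed of block below 0.01 m/s); the arm keeps its last pose, push and grip.
It fails at once if a bystander (bolt bin, tin or screwdriver) is moved more than 30 mm (distance of any of bolt_bin, tin, screwdriver from where it was at the start of the episode above 0.03 m).
It also fails if it takes over 69 s, if anything falls off the work surface, if the arm or the gripper's body presses on something with over 40 N, if the wrist force passes 120 N, or if a joint passes its speed limit or range.

## Working session

There is one attempt and no reset: what is moved stays moved. The work goes in short steps, each a Python script; the robot and the scene stay as the last script left them, time stands still between calls to the robot, and variables do not carry over. Pictures are saved under pics/ and viewed, at most 10 in all, crops included, and the job is handed in when it is done.

```bash
mkdir -p pics; ls; python3 - <<'E'
from plant import r, gripper_to, inverse_kinematics, vision, models, telemetry
import cv2, numpy as np
for c in ["scene","top"]:
    im=vision.snapshot(c); cv2.imwrite(f"pics/{c}0.png",im[:,:,::-1])
    k=vision.get_calibration(c); print(c,{a:np.round(b,3).tolist() for a,b in k.items()})
    for t in ["jig","rear_fence","side_fence","lever_knob","lever_pivot","block","bolt_bin","tin","screwdriver"]:
        print(t,[(np.round(d["at"],3).tolist(),round(d["score"],2)) for d in models.mark_of(t,c)[:3]])
print(telemetry.current_t(),telemetry.current_tool_rot())
E
```

```text
pics
scene {'fx': 458.827, 'fy': 458.827, 'cx': 272.887, 'cy': 215.206, 'position': [0.883, -0.449, 0.897], 'orientation': [-0.326, 0.91, 0.239, -0.093]}
jig [([0.47, 0.005, -0.003], 0.95)]
rear_fence [([0.565, 0.029, 0.014], 0.83)]
side_fence [([0.479, 0.101, 0.012], 0.93)]
lever_knob [([0.497, 0.012, 0.093], 0.82)]
lever_pivot [([0.569, -0.072, 0.055], 0.9)]
block [([0.504, 0.384, -0.004], 0.91), ([0.329, 0.259, 0.0], 0.69), ([0.349, 0.409, -0.001], 0.66)]
bolt_bin [([0.771, 0.066, 0.003], 0.88)]
tin [([0.695, 0.326, 0.001], 0.59)]
screwdriver [([0.549, 0.5, 0.006], 0.82), ([0.566, 0.028, 0.014], 0.45)]
top {'fx': 455.501, 'fy': 455.501, 'cx': 280.418, 'cy': 211.39, 'position': [0.36, 0.129, 1.364], 'orientation': [-0.054, 0.714, -0.696, 0.057]}
jig [([0.474, 0.011, -0.002], 0.88)]
rear_fence [([0.564, 0.031, 0.013], 0.65)]
side_fence [([0.478, 0.1, 0.01], 0.83)]
lever_knob [([0.5, 0.015, 0.09], 0.58), ([0.764, 0.064, -0.003], 0.42)]
lever_pivot [([0.572, -0.075, 0.058], 0.89), ([0.472, 0.257, 0.0], 0.69)]
block [([0.33, 0.261, -0.003], 0.89), ([0.349, 0.41, -0.001], 0.86), ([0.502, 0.381, -0.002], 0.77)]
bolt_bin [([0.767, 0.064, -0.001], 0.92)]
tin [([0.482, 0.102, 0.014], 0.57)]
screwdriver [([0.552, 0.498, 0.0], 0.67), ([0.471, 0.257, 0.001], 0.38)]
1.0 [1.37910008e-05 1.55276056e-01 9.87871117e-01 4.56493830e-05]
```

View pics/scene0.png

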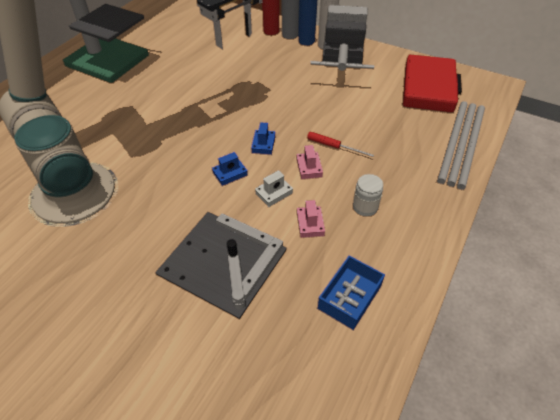

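View pics/top0.png

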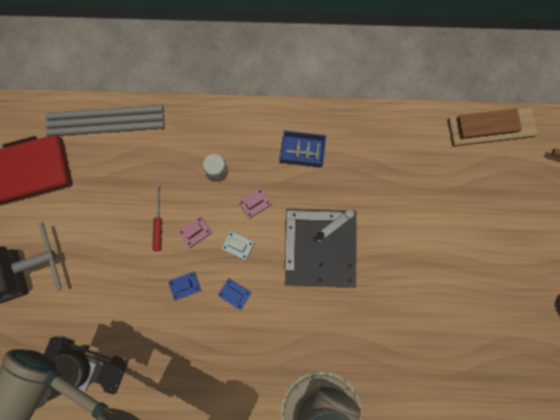

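The scene view shows the aluminium block at about (274,188), which is (238,245) in the top view, with blue and pink look-alikes around it. The lever reaches over the plate, with its knob at (232,246) in the scene view and (320,237) in the top view. Next I'll fit silhouettes of the jig and block in both cameras.

```bash
cat > h.py <<'E'
from plant import r, gripper_to, inverse_kinematics, vision, models, telemetry
import cv2, numpy as np
from scipy.optimize import minimize
from scipy.spatial.transform import Rotation as R
CAL={c:vision.get_calibration(c) for c in("scene","top")}
def proj(P,c):
    k=CAL[c]; q=k["orientation"]; M=R.from_quat([q[1],q[2],q[3],q[0]]).as_matrix()
    p=(np.asarray(P)-k["position"])@M
    return np.c_[k["fx"]*p[:,0]/p[:,2]+k["cx"],k["fy"]*p[:,1]/p[:,2]+k["cy"]]
# boxes: x0,x1,y0,y1,z0,z1
JIG=[(-.115,.115,-.105,.105,0,.012),(.08,.105,-.06,.105,.012,.03),(-.07,.08,.08,.105,.012,.03)]
BLOCK=[(-.03,.03,-.04,.04,0,.022),(-.012,.012,-.025,.025,.022,.064)]
def render(boxes,p,c,S=4):
    m=np.zeros((420*S,560*S),np.uint8); cs,sn=np.cos(p[2]),np.sin(p[2])
    z=p[3] if len(p)>3 else 0
    for b in boxes:
        P=np.array([(x*cs-y*sn+p[0],x*sn+y*cs+p[1],zz+z) for x in b[:2] for y in b[2:4] for zz in b[4:]])
        h=cv2.convexHull(((proj(P,c)+.5)*S-.5).astype(np.float32))
        cv2.fillConvexPoly(m,np.round(h*16).astype(np.int32),255,shift=4)
    return cv2.resize(m,(560,420),interpolation=cv2.INTER_AREA)/255.
def filled(m):
    m=m.astype(np.uint8); cs,_=cv2.findContours(m,cv2.RETR_EXTERNAL,cv2.CHAIN_APPROX_NONE)
    cv2.drawContours(m,[max(cs,key=cv2.contourArea)],-1,1,-1); return m.astype(float)
def fit(boxes,masks,p0):
    def cost(p):
        s=0
        for c,m in masks.items():
            q=render(boxes,p,c); s+=1-np.minimum(q,m).sum()/np.maximum(q,m).sum()
        return s
    best=min((minimize(cost,[p0[0],p0[1],p0[2]+d],method="Nelder-Mead",options=dict(initial_simplex=np.array([p0[0],p0[1],p0[2]+d])+np.array([[0,0,0],[.01,0,0],[0,.01,0],[0,0,.15]]),xatol=1e-4,fatol=1e-4)) for d in (0,)+tuple(p0[3:])),key=lambda o:o.fun)
    return best.x,best.fun
def down(phi): # tool down, tool y (closing line) along world angle phi
    q=R.from_matrix(np.array([[np.sin(phi),np.cos(phi),0],[-np.cos(phi),np.sin(phi),0],[0,0,-1]]).copy()).as_quat()
    return np.array([q[3],q[0],q[1],q[2]])
def pick(thing,c,xy,z=0.0):
    uv=proj([[*xy,z]],c)[0]
    rs=models.regions_of(thing,c)
    return min((d["pixels"] for d in rs if d["score"]>.2),key=lambda m:np.hypot(*(np.argwhere(m).mean(0)[::-1]-uv)))
E
cat > m.py <<'E'
from h import *
for c in CAL: vision.snapshot(c)
mj={c:filled(pick("jig",c,(.472,.008))) for c in CAL}
mb={c:filled(pick("block",c,(.472,.257),.02)) for c in CAL}
J=fit(JIG,mj,(.472,.008,.0,.2,-.2)); print("jig",J)
for c in CAL: print(c,fit(JIG,{c:mj[c]},J[0]))
B=fit(BLOCK,mb,(.472,.257,0,.8,1.6,2.4)); print("block",B)
for c in CAL: print(c,fit(BLOCK,{c:mb[c]},B[0]))
for n in("lever_knob","lever_pivot"): print(n,[models.mark_of(n,c)[0]["at"] for c in CAL])
np.savez("est.npz",J=J[0],B=B[0])
for c in CAL:
    im=vision.snapshot(c)[:,:,::-1].copy()
    for bx,p in((JIG,J[0]),(BLOCK,B[0])):
        cs,_=cv2.findContours((render(bx,p,c)>.5).astype(np.uint8),cv2.RETR_EXTERNAL,cv2.CHAIN_APPROX_NONE); cv2.drawContours(im,cs,-1,(0,255,0),1)
    u=proj([[.47,.13,0]],c)[0].astype(int); im=cv2.resize(im[u[1]-75:u[1]+75,u[0]-100:u[0]+100],None,fx=2,fy=2,interpolation=cv2.INTER_NEAREST)
    im=im[:300,:400]; globals()[c]=im
cv2.imwrite("pics/ov1.png",np.hstack([scene,top]))
E
python3 m.py
```

```text
jig (array([ 0.47038415,  0.0056261 , -0.01064411]), np.float64(0.05981272172939567))
scene (array([ 0.46968845,  0.00759422, -0.00664262]), np.float64(0.031331318251883844))
top (array([ 0.47084682,  0.00468914, -0.01226108]), np.float64(0.021409377477363156))
block (array([0.4695894 , 0.25108382, 2.73815025]), np.float64(0.13283046673192056))
scene (array([0.46783872, 0.25307908, 2.77641583]), np.float64(0.054721244237958655))
top (array([0.46963112, 0.25037922, 2.72776263]), np.float64(0.05457524492781962))
lever_knob [[0.4989, 0.0163, 0.0938], [0.4997, 0.0118, 0.089]]
lever_pivot [[0.5647, -0.0673, 0.0564], [0.5718, -0.0713, 0.0564]]
```

View pics/ov1.png

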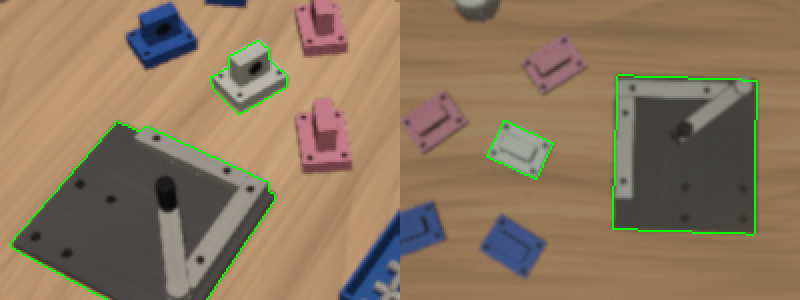

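```bash
sed -i 's/\[\[np.sin(phi),np.cos(phi),0\],\[-np.cos(phi),np.sin(phi),0\]/[[-np.sin(phi),np.cos(phi),0],[np.cos(phi),np.sin(phi),0]/' h.py
python3 - <<'E'
from h import *
J=np.load("est.npz")["J"]; c,s=np.cos(J[2]),np.sin(J[2])
pv=J[:2]+[c*.098+s*.078,s*.098-c*.078]; k=np.array([.499,.0135]); print(pv,np.linalg.norm(k-pv))
q=down(0.); zt=.075+.006
gripper_to(.06,10)
r.move_to([*k,.16],q); print(r.move_l([*k,zt],vel=.1,guard=8))
gripper_to(.0,10); print("open",telemetry.current_opening(),telemetry.current_finger_force())
a0=np.arctan2(*(k-pv)[::-1])%(2*np.pi); a1=1.5*np.pi+J[2]
for a in np.linspace(a0,a1,13)[1:]:
    r.move_l([*(pv+.11*np.array([np.cos(a),np.sin(a)])),zt],vel=.12)
    print(np.round(telemetry.current_wrist_force(),1),round(telemetry.current_opening(),4))
p=telemetry.current_ee_pos(); print(p,telemetry.current_t())
gripper_to(.06); r.move_l([p[0],p[1],.17],vel=.2)
for c in CAL: vision.snapshot(c); print([np.round(d["at"],3) for d in models.mark_of("lever_knob",c)[:1]])
E
```

```text
[ 0.56754838 -0.07341258] 0.11069180910092781
False
open 0.0215635019394082 10.000458508729935
[ 0.6 -2.5  2. ] 0.0215
[ 2.7 -1.2  2.2] 0.0213
[ 2.8 -1.7  2.2] 0.0216
[ 3.7 -1.   3.8] 0.0214
[5.9 0.4 1.1] 0.0213
[ 9.7  2.9 -0.5] 0.0212
[ 8.8  3.9 -0.3] 0.0215
[6.5 4.9 3.8] 0.0214
[3.8 3.6 5.6] 0.0216
[ 0.7 -1.5  6.1] 0.0216
[ 0.8 -5.4  3.5] 0.0213
[ 0.5 -4.   2.1] 0.0217
[ 0.56595752 -0.18360144  0.08067924] 10.2583
[array([ 0.562, -0.18 ,  0.091])]
[array([ 0.562, -0.18 ,  0.088])]
```

Lever is in line with the fence. Next, grasp the block and lower it near the corner.

```bash
python3 - <<'E'
from h import *
E=np.load("est.npz"); J,B=E["J"],E["B"]
q=down(B[2]-np.pi); b=B[:2]
gripper_to(.055,40)
r.move_to([*b,.13],q); print(r.move_l([*b,.052],vel=.12,guard=8))
gripper_to(0,40); print("grip",telemetry.current_opening(),telemetry.current_finger_force(),telemetry.current_joints()[5])
r.move_l([*b,.15],vel=.2)
c,s=np.cos(J[2]),np.sin(J[2]); W=lambda x,y:J[:2]+[c*x-s*y,s*x+c*y]
r.move_to([*W(.036,.026),.15],down(J[2]))
r.move_l([*W(.036,.026),.078],vel=.15)
print("F",telemetry.current_wrist_force(),telemetry.current_opening(),telemetry.current_t())
mb={}
for k in CAL:
    im=vision.snapshot(k)[:,:,::-1]; cv2.imwrite(f"pics/{k}2.png",im)
u=proj([[*W(.04,.0),0]],"scene")[0].astype(int); im=cv2.imread("pics/scene2.png")
cv2.imwrite("pics/c2.png",cv2.resize(im[u[1]-90:u[1]+75,u[0]-100:u[0]+100],None,fx=3,fy=3))
E
```

```text
False
grip 0.023467421867906527 39.990418553352356 0.7637313666994734
F [-0.07899799 -0.5169709  -3.19138787] 0.023576824395165803 17.3333
```

View pics/c2.png

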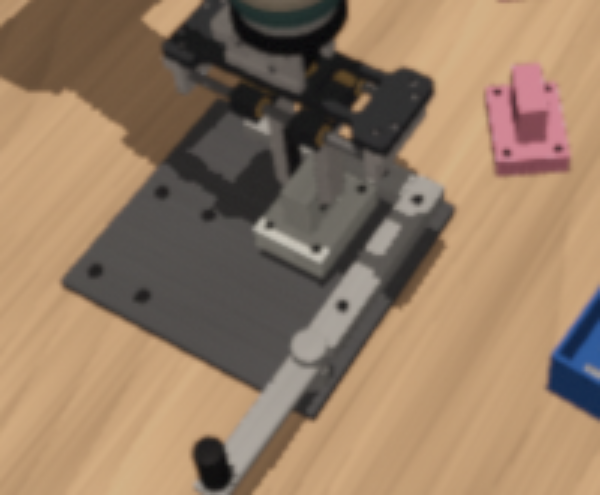

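The picture shows the lever in line with the fence, knob at (212,460), and the block held upright just short of both fences at about (320,215). Now lower it and press.

```bash
python3 - <<'E'
from h import *
J=np.load("est.npz")["J"]; c,s=np.cos(J[2]),np.sin(J[2])
def step(dx,dy,dz,g,v=.03):
    p=np.array(telemetry.current_ee_pos()); t=p+[c*dx-s*dy,s*dx+c*dy,dz]
    hit=r.move_l(t,vel=v,guard=g); p=np.array(telemetry.current_ee_pos()); d=p[:2]-J[:2]
    print(hit,"jig",np.round([c*d[0]+s*d[1],-s*d[0]+c*d[1],p[2]],4),"F",np.round(telemetry.current_wrist_force(),1),"M",np.round(telemetry.current_torque(),2))
step(0,0,-.02,4)
step(.03,0,0,12)
step(0,.03,0,12)
step(.006,0,0,8,.02)
r.hold(.3); print(telemetry.current_wrist_force(),telemetry.current_opening(),telemetry.current_t())
E
```

```text
True jig [0.0367 0.0262 0.0639] F [ 1.1 -0.1  2.6] M [-0.08 -0.05  0.01]
True jig [0.037  0.0262 0.064 ] F [-0.5  0.4  3.1] M [-0.04  0.05 -0.02]
True jig [0.0374 0.0394 0.0642] F [ 0.3 -2.9  0.6] M [-0.51 -0.15 -0.04]
True jig [0.0376 0.039  0.0641] F [-0.7  0.3  4.1] M [0.06 0.11 0.06]
[-1.06182135  1.56846979  3.96189589] 0.023320311447441962 19.475
```

The guard tripped early in x. I'll go in small increments and read the wrist force after each.

```bash
cat > s.py <<'E'
from h import *
J=np.load("est.npz")["J"]; c,s=np.cos(J[2]),np.sin(J[2])
T=np.array(telemetry.current_ee_pos())
def F():
    f=np.array(telemetry.current_wrist_force()); return np.array([c*f[0]+s*f[1],-s*f[0]+c*f[1],f[2]])
def st(dx,dy,dz=0):
    global T
    T=T+[c*dx-s*dy,s*dx+c*dy,dz]; r.move_l(T,vel=.03); r.hold(.08)
    p=np.array(telemetry.current_ee_pos()); d=p[:2]-J[:2]
    print(np.round([c*d[0]+s*d[1],-s*d[0]+c*d[1],p[2]],4),"F",np.round(F(),1),"Mz",round(telemetry.current_torque()[2],2))
E
python3 - <<'E'
from s import *
st(.008,-.003)
for i in range(14):
    st(.001,0)
    if F()[0]<-12: break
for i in range(14):
    st(0,.001)
    if F()[1]<-12: break
print(telemetry.current_opening(),telemetry.current_t())
E
```

```text
[0.0386 0.0388 0.0645] F [-12.1   7.1  18.5] Mz 0.03
[0.0387 0.0388 0.0646] F [-13.7   7.3  19.9] Mz 0.04
[0.0387 0.0389 0.0645] F [-13.7   4.6  19.9] Mz 0.0
[0.0387 0.0389 0.0646] F [-13.3   1.1  20.4] Mz -0.0
[0.0387 0.039  0.0646] F [-14.3  -0.2  20.3] Mz -0.03
[0.0387 0.0391 0.0646] F [-13.7  -2.3  20.1] Mz -0.04
[0.0393 0.0393 0.0645] F [-12.6  -4.1  19. ] Mz 0.12
[0.0395 0.0395 0.0646] F [-13.   -6.2  18.7] Mz 0.08
[0.0395 0.0395 0.0646] F [-11.8  -9.3  18.8] Mz 0.17
[0.0396 0.0397 0.0647] F [-12.1 -12.1  19.6] Mz 0.14
0.023446443901548056 23.0
```

x is stuck with Fz near 20 N, so it looks like friction from pressing down. I'll take off the vertical load and try again.

```bash
python3 - <<'E'
from s import *
print(F()); st(0,-.004,.004)
for i in range(8):
    if F()[2]<-1.5: break
    st(0,0,.001)
for i in range(20):
    st(.002,0)
    if F()[0]<-14: break
for k in CAL: cv2.imwrite(f"pics/{k}3.png",vision.snapshot(k)[:,:,::-1])
W=[*(J[:2]+[.05,.03]),.02]; o=[]
for k in CAL:
    u=proj([W],k)[0].astype(int); o.append(cv2.resize(cv2.imread(f"pics/{k}3.png")[u[1]-60:u[1]+60,u[0]-50:u[0]+50],None,fx=4,fy=4))
cv2.imwrite("pics/c3.png",np.hstack(o)); print(telemetry.current_t())
E
```

```text
[-12.1099742  -12.07062574  19.6285044 ]
[0.0397 0.0358 0.0683] F [ 0.3 -0.2 -4.3] Mz -0.01
[0.0417 0.0357 0.0686] F [-0.6 -0.4 -3.4] Mz -0.03
[0.0436 0.0356 0.0687] F [-0.4  0.8 -3.5] Mz 0.05
[0.0456 0.0356 0.0687] F [ 0.5 -0.4 -4.1] Mz -0.01
[0.0476 0.0357 0.0686] F [ 0.2 -0.7 -4.4] Mz -0.04
[0.0495 0.0356 0.0686] F [-0.9 -0.7 -4. ] Mz 0.03
[0.051  0.0356 0.0685] F [-1.1 -0.3 -4.1] Mz 0.09
[0.0513 0.0356 0.0683] F [-5.  -1.2 -1.4] Mz 0.18
[0.0515 0.0356 0.0682] F [-7.7 -0.6  1.9] Mz 0.09
[0.0517 0.0356 0.068 ] F [-10.8   0.5   4.6] Mz 0.13
[0.0519 0.0356 0.0679] F [-12.7   0.5   5.6] Mz 0.1
[0.052  0.0357 0.0678] F [-15.2  -0.9   7.3] Mz 0.1
27.3917
```

View pics/c3.png

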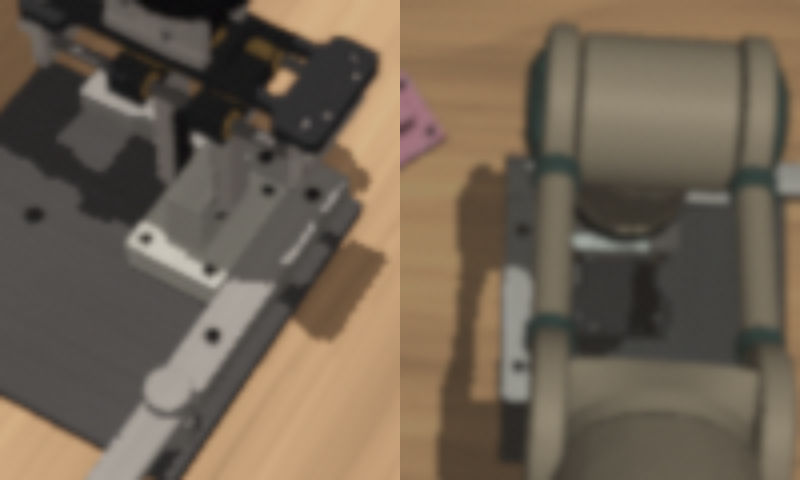

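The block is held about 4 mm above the plate and touching the rear fence. I'll back off slightly, set it down lightly, then press x and y while keeping the vertical load small.

```bash
python3 - <<'E'
from s import *
st(-.003,0)
for i in range(12):
    if F()[2]>-2.5: break
    st(0,0,-.0006)
def zc():
    f=F()[2]; return .0008 if f>4 else (-.0005 if f<-1.5 else 0)
for i in range(10):
    st(.0015,0,zc())
    if F()[0]<-12: break
print("y")
for i in range(20):
    st(0,.0015,zc())
    if F()[1]<-12: break
print(telemetry.current_t())
E
```

```text
[0.0502 0.0356 0.068 ] F [ 0.  -0.1 -3.9] Mz -0.05
[0.0492 0.0357 0.0671] F [-0.1 -0.6 -4.5] Mz -0.03
[0.0491 0.0357 0.0666] F [ 0.1 -0.1 -3.8] Mz -0.04
[0.049  0.0357 0.0659] F [ 0.5  0.9 -3.6] Mz 0.03
[0.049  0.0357 0.0654] F [ 0.1 -0.  -3.2] Mz -0.02
[0.049  0.0357 0.0647] F [ 0.5  0.1 -4.3] Mz -0.02
[0.0491 0.0355 0.0644] F [-1.4 -1.3 -1.4] Mz 0.03
[0.0498 0.0354 0.0643] F [-3.9 -2.1  2.7] Mz 0.05
[0.0508 0.0355 0.0643] F [-5.1 -2.4  4.7] Mz 0.09
[0.0512 0.0357 0.0645] F [-6.8 -2.1  1.7] Mz 0.12
[0.0513 0.0357 0.0645] F [-8.3 -1.8  5.4] Mz 0.09
[0.0515 0.0357 0.0647] F [-8.5 -2.2  4.2] Mz 0.07
[0.0517 0.0357 0.0648] F [-11.2  -2.2   1. ] Mz 0.1
[0.0518 0.0357 0.0649] F [-12.3  -1.5   3.8] Mz 0.13
y
[0.0518 0.0359 0.0649] F [-12.9  -6.    4. ] Mz 0.08
[0.0518 0.0367 0.0654] F [-11.7  -6.4   2.8] Mz 0.03
[0.0519 0.037  0.0656] F [-11.9 -10.1   2.8] Mz 0.05
[0.0518 0.0375 0.0657] F [-12.  -12.3   3.7] Mz 0.03
33.7083
```

Y hasn't bottomed out clearly, because friction from the x press is holding it. I'll ease x, then push y until it stops.

```bash
python3 - <<'E'
from s import *
# s.T starts at the actual pose => x,y preload released; small x preload
def zc():
    f=F()[2]; return .0006 if f>3 else (-.0006 if f<-2 else 0)
st(-.0005,0,-.0005)
for i in range(6):
    if F()[2]>-2: break
    st(0,0,-.0005)
print("y")
for i in range(16):
    st(0,.0015,zc())
    if F()[1]<-15: break
print("x")
for i in range(12):
    st(.0015,0,zc())
    if F()[0]<-10: break
print(telemetry.current_t())
E
```

```text
[0.051  0.0375 0.0648] F [-2.3 -2.8 -4.2] Mz 0.06
[0.051  0.0376 0.0646] F [-3.3 -2.4 -2.6] Mz 0.08
[0.051  0.0375 0.0645] F [-3.8 -2.1  0.8] Mz 0.1
y
[0.051  0.0379 0.0647] F [-5.  -5.1  2.6] Mz 0.04
[0.051  0.0388 0.0648] F [-5.1 -7.   2.4] Mz 0.05
[0.051  0.0401 0.0649] F [-4.9 -6.8  2.6] Mz 0.09
[0.0511 0.0404 0.065 ] F [ -4.7 -10.4   3.1] Mz 0.05
[0.0511 0.0408 0.0655] F [ -5.  -12.4   1.6] Mz 0.1
[0.0511 0.041  0.0655] F [ -5.1 -16.3   2.3] Mz -0.01
x
[0.0512 0.041  0.0655] F [ -7.9 -16.2   3.9] Mz 0.07
[0.0512 0.041  0.0655] F [ -9.2 -16.2   4. ] Mz 0.08
[0.0514 0.041  0.0657] F [-10.9 -15.6   3.1] Mz 0.12
37.925
```

```bash
python3 - <<'E'
from s import *
w,x,y,z=telemetry.current_tool_rot(); M=R.from_quat([x,y,z,w]).as_matrix()
print("zaxis",np.round(M[:,2],4),"yaw of closing",np.arctan2(M[1,1],M[0,1])-J[2],F(),telemetry.current_torque(),telemetry.current_opening())
W=[*(J[:2]+[.05,.04]),.02]
im=vision.snapshot("scene")[:,:,::-1].copy(); c_=lambda i:cv2.resize(i[u[1]-50:u[1]+50,u[0]-40:u[0]+40],None,fx=5,fy=5,interpolation=cv2.INTER_CUBIC)
u=proj([W],"scene")[0].astype(int); o=[c_(im)]
big=cv2.resize(im[u[1]-50:u[1]+50,u[0]-40:u[0]+40],None,fx=5,fy=5,interpolation=cv2.INTER_CUBIC)
P=[]
for zz in(.012,.034):
    for X,Y in((.02,0),(.08,0),(.08,.08),(.02,.08)): P.append([*(J[:2]+[c*X-s*Y,s*X+c*Y]),zz])
uv=((proj(P,"scene")-[u[0]-40,u[1]-50]+.5)*5).astype(int)
for k in(0,4): cv2.polylines(big,[uv[k:k+4]],True,(0,255,0) if k else (0,255,255),1)
o.append(big); cv2.imwrite("pics/c4.png",np.hstack(o)[:500])
E
```

```text
zaxis [-0.0213 -0.0186 -0.9996] yaw of closing 0.007615584303596304 [-10.88955979 -15.60688968   3.10135739] [-3.4480282   2.08148966  0.11611183] 0.023557076241012043
```

View pics/c4.png

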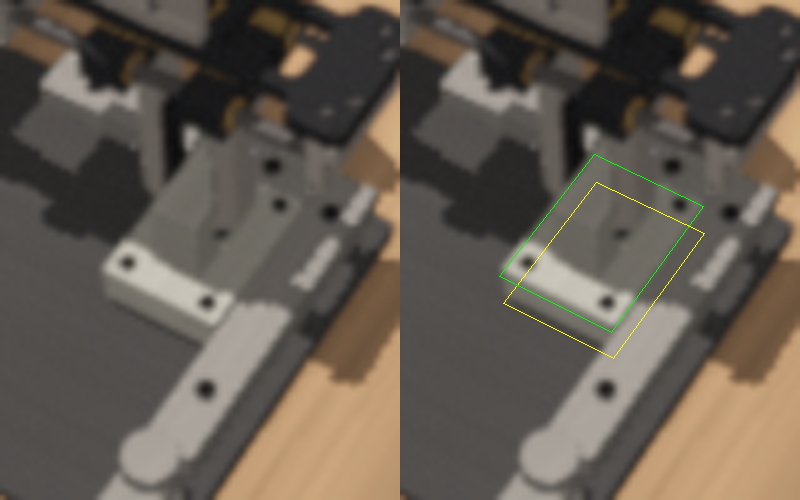

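The block sits in the corner, but the tool has drifted to a 0.028 rad tilt, because each step kept the tilted orientation. I'll re-level with an explicit orientation, press again, and use the fence outline to check the local camera offset.

```bash
python3 - <<'E'
from s import *
Q=down(J[2])
def rp():
    w,x,y,z=telemetry.current_tool_rot(); M=R.from_quat([x,y,z,w]).as_matrix(); p=np.array(telemetry.current_ee_pos()); d=p[:2]-J[:2]
    print(np.round([c*d[0]+s*d[1],-s*d[0]+c*d[1],p[2]],4),"F",np.round(F(),1),"tilt",np.round(M[:2,2],4),"yaw",round(np.arctan2(M[1,1],M[0,1])-J[2],4))
def go(x,y,z):
    r.move_l([*(J[:2]+[c*x-s*y,s*x+c*y]),z],Q,vel=.03); r.hold(.1); rp()
go(.0500,.039,.0655)
z=.0645; go(.0500,.039,z)
while F()[2]<0 and z>.060: z-=.0006; go(.050,.039,z)
x,y=.051,.041
for i in range(12):
    fx,fy,fz=F()
    if fx<-10 and fy<-12: break
    if fx>=-10:x+=.0018
    if fy>=-12:y+=.0018
    if fz>6:z+=.0006
    elif fz<1:z-=.0006
    go(x,y,z)
print("cmd",x,y,z,telemetry.current_t()); np.save("cmd.npy",[x,y,z])
W=[*(J[:2]+[.05,.04]),.02]; u=proj([W],"scene")[0].astype(int)
big=cv2.resize(vision.snapshot("scene")[u[1]-50:u[1]+50,u[0]-40:u[0]+40,::-1],None,fx=6,fy=6,interpolation=cv2.INTER_CUBIC); raw=big.copy()
def poly(pts,z,col):
    P=[[*(J[:2]+[c*a-s*b,s*a+c*b]),z] for a,b in pts]
    cv2.polylines(big,[((proj(P,"scene")-[u[0]-40,u[1]-50]+.5)*6).astype(int)],True,col,1)
poly(((.02,0),(.08,0),(.08,.08),(.02,.08)),.034,(0,255,0))
poly(((.08,-.06),(.105,-.06),(.105,.105),(-.07,.105),(-.07,.08),(.08,.08)),.03,(0,0,255))
poly(((-.115,-.105),(.115,-.105),(.115,.105),(-.115,.105)),.012,(255,255,0))
t=np.linspace(0,6.28,30); poly(np.c_[.098+.013*np.cos(t),-.078+.013*np.sin(t)],.056,(0,255,255))
cv2.imwrite("pics/c5.png",np.hstack([raw[:,:400],big[:,:400]]))
E
```

```text
[0.0503 0.0392 0.0656] F [-1.8 -1.3 -3.3] tilt [ 0.0003 -0.0001] yaw 0.0003
[0.0504 0.0393 0.0646] F [-2.6  0.1 -3. ] tilt [0.0007 0.0004] yaw 0.0001
[0.0503 0.0392 0.064 ] F [-1.6 -0.9 -2.9] tilt [0.0006 0.0004] yaw -0.0002
[0.0503 0.0392 0.0639] F [-3.3  0.3  3.8] tilt [0.0009 0.0003] yaw -0.0002
[0.0506 0.0395 0.0641] F [-7.2 -8.2 10.9] tilt [-0.0041 -0.0063] yaw 0.0024
[0.0508 0.0399 0.0644] F [-10.1 -12.1  11.6] tilt [-0.0075 -0.0089] yaw 0.0036
cmd 0.0546 0.04460000000000001 0.0639 40.35
```

View pics/c5.png

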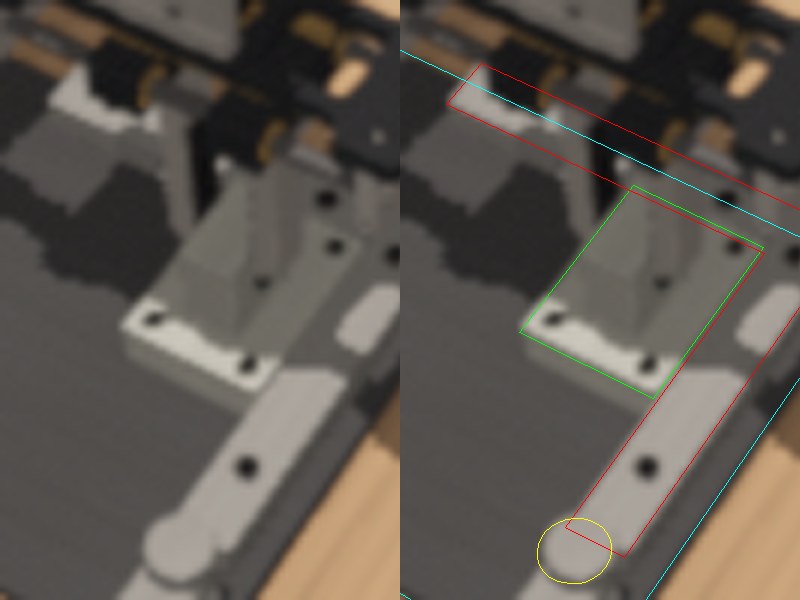

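The overlay shows the block at home within about 1–2 mm once the same few-pixel shift seen on the boss is allowed for. I'll press y more clearly past friction and cancel the compliance tilt.

```bash
python3 - <<'E'
from s import *
x,y,z=np.load("cmd.npy"); w=np.zeros(2)
q0=down(J[2]); R0=R.from_quat([q0[1],q0[2],q0[3],q0[0]])
def go():
    q=(R.from_rotvec([w[0],w[1],0])*R0).as_quat()
    r.move_l([*(J[:2]+[c*x-s*y,s*x+c*y]),z],[q[3],*q[:3]],vel=.03); r.hold(.1)
    a=telemetry.current_tool_rot(); M=R.from_quat([*a[1:],a[0]]).as_matrix(); p=np.array(telemetry.current_ee_pos()); d=p[:2]-J[:2]
    print(np.round([c*d[0]+s*d[1],-s*d[0]+c*d[1],p[2]],4),"F",np.round(F(),1),"tilt",np.round(M[:2,2],4),"yaw",round(np.arctan2(M[1,1],M[0,1])-J[2],4))
    return M[:2,2]
for i in range(14):
    fx,fy,fz=F()
    if fx<-14 and fy<-22 and fz<9 and i>3: break
    if fx>=-14:x+=.0012
    if fy>=-22:y+=.0015
    if fz>8:z+=.0006
    elif fz<2:z-=.0005
    t=go(); w+=.5*np.array([-t[1],t[0]])
r.hold(.5); go(); print(x,y,z,w,telemetry.current_opening(),telemetry.current_finger_force(),telemetry.current_t())
np.save("cmd2.npy",[x,y,z,*w])
E
```

```text
[0.0509 0.0403 0.0646] F [-10.5 -14.6  11.8] tilt [-0.0098 -0.0111] yaw 0.0044
[0.051  0.0405 0.0647] F [-11.9 -17.9  10.1] tilt [-0.0074 -0.0079] yaw 0.0053
[0.051  0.0406 0.0648] F [-13.9 -21.5   8.4] tilt [-0.0064 -0.0065] yaw 0.0063
[0.051  0.0408 0.0649] F [-13.9 -25.1   9. ] tilt [-0.0058 -0.0057] yaw 0.0073
[0.051  0.0408 0.0649] F [-15.6 -24.3   7.1] tilt [-0.0055 -0.0027] yaw 0.0075
[0.051  0.0408 0.0649] F [-14.8 -25.    6.2] tilt [-0.0027 -0.0014] yaw 0.0077
0.0606 0.05060000000000001 0.06690000000000002 [ 0.01697858 -0.01743187] 0.0235063747902772 40.02057194709778 43.0
```

Both fence contacts are stiff at about 15 N and 25 N, the tool is upright within 0.004 rad, and the grip is steady at 40 N. Handing in.

```bash
python3 -c "
from h import *
for c in CAL: vision.snapshot(c); print([np.round(d['at'],3) for d in models.mark_of('lever_knob',c)[:1]])
print(r.sign_off())"
```

```text
[array([ 0.563, -0.179,  0.091])]
[]
the job is handed in; nothing more can be done
None
```

The job is handed in: the lever is in line with the rear fence, and the gripper is still holding the block pressed into the corner at about 15 N on the rear fence and 25 N on the side fence; the pass/fail result was not returned.

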